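Find the clamp shoe that fits the tube by feel, and clamp the tube

ROBOT

A 6-joint arm with a two-finger parallel gripper is mounted at the origin on a cart in front of the work surface, level with it; the furniture and walls round the work are solid. World frame = base frame: x ahead of the robot, y to its left, z up, the work surface at z = 0. Lengths are in mm, angles in rad, forces in N, time in s.
With the tool pointing down it reaches from about 375 to 825 mm from the base axis. Payload 5.5 kg.
Tool frame: the origin (TCP) lies on the centre line of the jaws, within the pads' length; the fingertips stand 22 mm ahead of it and the grasp point (between the pads) lies 3 mm ahead of it; z points along the fingers, y is the line along which they close (so a half turn about z gives the same grasp; the last joint's range is limited). The gripper opens to 85 mm and grips with 20 to 120 N. Pads are 22 mm wide; open, the fingers measure 114 mm over their backs; the gripper's body (76 mm by 85 mm) begins 54 mm behind the grasp point. The pads swing forward as they close: fully open they stand 13 mm farther back than shut.
Start: joints at [1.106, 0.314, -0.047, 1.21, 0, 1.571], TCP at [268.943, 536.344, 253.299] pointing down, gripper open.
Joint ranges: [-2.67, 2.67], [-0.69, 1.73], [-1.03, 1.25], [-2.08, 2.16], [-1.42, 1.45], [-3.14, 3.14]. Speed limits (rad/s): [2.39, 2.39, 3.01, 3.14, 3.14, 3.14].

INTERFACE

Orientations are given as a 3x3 rotation matrix whose columns are the frame's x, y, z axes.
In Python, from cell import status, eyes, arm gives the robot as it stands.
- The arm moves only by the tool play_rows, never from a script. Its argument "steps" is a list of rows, each an object with "slide": the shift along the tool's x, y, z in mm, a list of three; "roll": the turn about the tool's z in degrees. In form: [{"slide": [dx, dy, dz], "roll": roll}, ...]. A call has 1 to 20 rows; each row shifts and turns the commanded pose from where the row before left it, along the tool's axes as they then stand; what a row does not reach is not made up. A row lasts 1/10 s, in which the tool goes at most 50 mm and 8.59 degrees, less where a joint would pass 70% of its speed; a pose out of reach is approached as far as the arm can. A call with a gripper value outside its range is refused whole. "claw" is the opening, from -1 (shut) to 1 (fully open), set as the call begins (left out, the last holds). The fingers move at their own pace and stop on an object; "force" is the grip in N (left out, the last holds). Time passes only in rows, so rows that do not move let the fingers close. It gives the time, the measured TCP pose, the force, the opening and the grip force at its end, in the units of the state.
- status.observe(): the state, without advancing time (a new reading comes with each control period).
- eyes.capture(name): name is "side" or "top"; returns (picture, depth): 400x640x3 uint8, red, green, blue; 400x640 float32, mm along the optical axis (not along the pixel's ray), 0 where there is no reading.
- eyes.camera_params(name): a dict with "fovy" (degrees; the focal length in pixels is half the picture's height over the tangent of half this angle, whatever the lens; pixels are square), "cx", "cy" (the principal point, pixels), "k1" (the pictures are not rectified: a ray, as slopes to the right and down, at radius r is drawn at 1 + k1 r^2 times it, then the intrinsics apply), "cam_to_world" (4x4, takes a point from camera to world coordinates). Camera axes: x right, y up, looking along -z (the intrinsics and any distortion apply to the point x, -y, -z); pixel columns grow to the right and rows downward; lengths in mm; the calibration is good to about 2 mm. A picture is of the moment at which its call begins. camera_params takes no time and is no camera call.
- arm.job_done(): hands the job in; it is judged then, once.
Trained networks look in the newest picture that a camera, given by its name, has taken for a name from the list of things; names that differ only in an ending like _2 or _b are one class to them, and where a whole thing is asked for, a point or a joint stands for the part that bears it (a point fixed in the world has none). Each returns a list of dicts, best first, with "p" (0 to 1); they miss things now and then, are a little off and sometimes report something else, mostly with a low value. They report only what shows in the picture. A call takes as long as a camera call.
- eyes.cut_out(camera, thing): "pixels" (400x640 bool, what is visible of it).
- eyes.tip_of(camera, thing): "centre" ([x, y, z] in mm, in world coordinates, good to about 4 mm: a listed point, or the origin of a listed thing).
The state is a dict: "clock": time; "joints": joint angles; "qvel": joint speeds; "tau": joint torques, N m; "tool_pos": TCP position; "orientation": TCP orientation; "ft_force": force on the tool from outside, world axes, zero at the start; "wrist_torque": the same for the moment, N m; "width": finger opening in mm; "grip_force": force on a finger pad.
Only numpy, scipy, OpenCV 4.12 (cv2) and the standard library are available. Lean on these libraries where they do the work, as an engineer would, in place of code of your own. Each camera call takes 0.05 s, during which the arm holds its last target. There are 200 camera calls.

TASK

A copper tube of unknown diameter hangs between the centres of the green stand. Find the clamp shoe whose hollow fits it by pressing shoes lightly down onto the tube by hand (about 5 to 10 N, never hard, the tube dents) until one goes right down without rocking or perching on its edges; put any that does not fit back upright where it stood. Leave the fitting shoe seated on the middle of the tube, then swing the stand's lever down and press it firmly but gently onto the shoe, so that it stays clamped; leave the tape measure and tube cutter alone.

Things in the scene. Friction and masses are not known exactly. Their poses are not given: they have to be found in the camera images.
- tube_axis (a point): Middle of the tube's axis, always 60 mm over the worktop; x = along the tube (100 mm long, level) to the lever's hinge, z up. The tube is of 28, 33 or 38 mm diameter, at random (the rules call it tube_28, tube_33 or tube_38), on this axis whatever its size, fixed. End posts: 40 mm wide, 24 mm higher than the axis, inner faces 53 mm from this point; a cone of up to 46 mm diameter on each.
- stand: Green steel stand, fixed to the worktop: base 200 x 92 x 12 mm, its origin 60 mm straight below tube_axis with the same axes. On its -x end a small handwheel on the tube's axis, to x = -93 mm; at x = 69 to 95 mm the two hinge cheeks (28 mm over both) up to 130 mm above the worktop.
- lever (a joint): Hold-down lever. 0 = level over the tube, about as it lies on a shoe that fits (a little below 0 when pressed); it starts upright, 1.42 to 1.62, and goes back to 1.75. Hinge line: parallel to the stand's y, 82 mm along x from tube_axis and 57 mm above it. A stiff friction hinge (0.2 N m): it stays where it is put. 0.16 kg.
- lever_grip (a point): Point in the red round grip of the lever, 130 mm from the hinge line; grip 17 mm thick, from 100 to 158 mm from the hinge. The lever's bar is 12 mm square; a rubber pad (20 mm across, 82 mm from the hinge) reaches 12 mm below its centre line and bears on the top of the shoe. With the lever up, pushing the grip from behind (towards -x of the stand) and then down closes it.
- shoe_28: Loose aluminium clamp shoe with a yellow patch on top, for the 28 mm tube: block 40 (x) x 44 (y) x 35 mm (z), about 0.11 kg, standing on the worktop. Origin: middle of its underside. Its hollow, open downward, runs along x with radius 14 mm. Grip its two flat y sides.
- shoe_33: Loose aluminium clamp shoe with a blue patch on top, for the 33 mm tube: block 40 (x) x 44 (y) x 35 mm (z), about 0.11 kg, standing on the worktop. Origin: middle of its underside. Its hollow, open downward, runs along x with radius 16.5 mm. Grip its two flat y sides.
- shoe_38: Loose aluminium clamp shoe with an orange patch on top, for the 38 mm tube: block 40 (x) x 44 (y) x 35 mm (z), about 0.11 kg, standing on the worktop. Origin: middle of its underside. Its hollow, open downward, runs along x with radius 19 mm. Grip its two flat y sides.
- shoe_28_c (a point): Centre of the arc of shoe_28's hollow, 10 mm below the middle of its underside. On the tube it fits, this point lies on the tube's axis and the shoe's top 45 mm above it (the same for all three); on a thinner tube it ends 2.5 mm or more too low and rocks, on a thicker one it perches 3 mm or more too high.
- shoe_33_c (a point): Centre of the arc of shoe_33's hollow, 10 mm below the middle of its underside. On the tube it fits, this point lies on the tube's axis and the shoe's top 45 mm above it (the same for all three); on a thinner tube it ends 2.5 mm or more too low and rocks, on a thicker one it perches 3 mm or more too high.
- shoe_38_c (a point): Centre of the arc of shoe_38's hollow, 10 mm below the middle of its underside. On the tube it fits, this point lies on the tube's axis and the shoe's top 45 mm above it (the same for all three); on a thinner tube it ends 2.5 mm or more too low and rocks, on a thicker one it perches 3 mm or more too high.
- tape_measure: Black and yellow tape measure, 64 x 72 x 33 mm, lying beside the stand; leave it alone. Origin: middle of its underside.
- tube_cutter: Blue and black tube cutter, 37 x 114 x 20 mm, lying left of the shoes; leave it alone. Origin: middle of its underside.

How it is judged (in metres and radians):
On the way, in this order (a step that is already met when the one before it is completed fails the run):
1. the shoe that fits sits on the tube, concentric with it to 1.6 mm, and is pressed onto it by hand with over 4 N, the lever still up (above 1 rad) (value of joint lever above 1 rad and ((y of shoe_28_c in the frame of tube_axis between -0.0016 and 0.0016 m and z of shoe_28_c in the frame of tube_axis between -0.0016 and 0.0016 m and x of shoe_28_c in the frame of tube_axis between -0.012 and 0.012 m and angle between the x axis of shoe_28 and the x axis of stand, either way round below 0.1 rad and angle between shoe_28's own z axis and vertical below 0.1 rad and contact force between shoe_28 and tube_28 above 4 N) or (y of shoe_33_c in the frame of tube_axis between -0.0016 and 0.0016 m and z of shoe_33_c in the frame of tube_axis between -0.0016 and 0.0016 m and x of shoe_33_c in the frame of tube_axis between -0.012 and 0.012 m and angle between the x axis of shoe_33 and the x axis of stand, either way round below 0.1 rad and angle between shoe_33's own z axis and vertical below 0.1 rad and contact force between shoe_33 and tube_33 above 4 N) or (y of shoe_38_c in the frame of tube_axis between -0.0016 and 0.0016 m and z of shoe_38_c in the frame of tube_axis between -0.0016 and 0.0016 m and x of shoe_38_c in the frame of tube_axis between -0.012 and 0.012 m and angle between the x axis of shoe_38 and the x axis of stand, either way round below 0.1 rad and angle between shoe_38's own z axis and vertical below 0.1 rad and contact force between shoe_38 and tube_38 above 4 N))), for 0.2 s.
2. the lever is brought down and its pad pressed on that shoe with over 4 N (((y of shoe_28_c in the frame of tube_axis between -0.0016 and 0.0016 m and z of shoe_28_c in the frame of tube_axis between -0.0016 and 0.0016 m and x of shoe_28_c in the frame of tube_axis between -0.012 and 0.012 m and angle between the x axis of shoe_28 and the x axis of stand, either way round below 0.1 rad and angle between shoe_28's own z axis and vertical below 0.1 rad and value of joint lever below 0.025 rad and contact force between lever and shoe_28 above 4 N) or (y of shoe_33_c in the frame of tube_axis between -0.0016 and 0.0016 m and z of shoe_33_c in the frame of tube_axis between -0.0016 and 0.0016 m and x of shoe_33_c in the frame of tube_axis between -0.012 and 0.012 m and angle between the x axis of shoe_33 and the x axis of stand, either way round below 0.1 rad and angle between shoe_33's own z axis and vertical below 0.1 rad and value of joint lever below 0.025 rad and contact force between lever and shoe_33 above 4 N) or (y of shoe_38_c in the frame of tube_axis between -0.0016 and 0.0016 m and z of shoe_38_c in the frame of tube_axis between -0.0016 and 0.0016 m and x of shoe_38_c in the frame of tube_axis between -0.012 and 0.012 m and angle between the x axis of shoe_38 and the x axis of stand, either way round below 0.1 rad and angle between shoe_38's own z axis and vertical below 0.1 rad and value of joint lever below 0.025 rad and contact force between lever and shoe_38 above 4 N))), for 0.2 s.
At the end, for the whole second after the job is handed in: the fitting shoe rests on the tube, its arc centre within 1.6 mm of the axis and 12 mm of the tube's middle, turned and tilted under 0.1 rad; the lever lies closed on it (below 0.025 rad, pad bearing over 0.3 N); the other two shoes stand upright within 40 mm of where they stood (((y of shoe_28_c in the frame of tube_axis between -0.0016 and 0.0016 m and z of shoe_28_c in the frame of tube_axis between -0.0016 and 0.0016 m and x of shoe_28_c in the frame of tube_axis between -0.012 and 0.012 m and angle between the x axis of shoe_28 and the x axis of stand, either way round below 0.1 rad and angle between each of shoe_28, shoe_33, shoe_38's own z axis and vertical below 0.1 rad and value of joint lever below 0.025 rad and contact force between lever and shoe_28 above 0.3 N and linear speed of shoe_28 below 0.01 m/s and distance of each of shoe_33, shoe_38 from where it was at the start of the episode below 0.04 m) or (y of shoe_33_c in the frame of tube_axis between -0.0016 and 0.0016 m and z of shoe_33_c in the frame of tube_axis between -0.0016 and 0.0016 m and x of shoe_33_c in the frame of tube_axis between -0.012 and 0.012 m and angle between the x axis of shoe_33 and the x axis of stand, either way round below 0.1 rad and angle between each of shoe_33, shoe_28, shoe_38's own z axis and vertical below 0.1 rad and value of joint lever below 0.025 rad and contact force between lever and shoe_33 above 0.3 N and linear speed of shoe_33 below 0.01 m/s and distance of each of shoe_28, shoe_38 from where it was at the start of the episode below 0.04 m) or (y of shoe_38_c in the frame of tube_axis between -0.0016 and 0.0016 m and z of shoe_38_c in the frame of tube_axis between -0.0016 and 0.0016 m and x of shoe_38_c in the frame of tube_axis between -0.012 and 0.012 m and angle between the x axis of shoe_38 and the x axis of stand, either way round below 0.1 rad and angle between each of shoe_38, shoe_28, shoe_33's own z axis and vertical below 0.1 rad and value of joint lever below 0.025 rad and contact force between lever and shoe_38 above 0.3 N and linear speed of shoe_38 below 0.01 m/s and distance of each of shoe_28, shoe_33 from where it was at the start of the episode below 0.04 m))); the robot touches nothing.
It fails at once if a shoe is knocked or pressed onto the tube with over 40 N (contact force between any of shoe_28, shoe_33, shoe_38 and tube_28 above 40 N or contact force between any of shoe_28, shoe_33, shoe_38 and tube_33 above 40 N or contact force between any of shoe_28, shoe_33, shoe_38 and tube_38 above 40 N).
It fails at once if the lever's pad presses a shoe with over 40 N (contact force between lever and shoe_28 above 40 N or contact force between lever and shoe_33 above 40 N or contact force between lever and shoe_38 above 40 N).
It fails at once if the tape measure or the tube cutter is moved over 30 mm (distance of any of tape_measure, tube_cutter from where it was at the start of the episode above 0.03 m).
It also fails if it takes over 72 s, if anything falls off the work surface, if the arm or the gripper's body presses on something with over 40 N, if the wrist force passes 120 N, or if a joint passes its speed limit or range.

## Working session

There is one attempt and no reset: what is moved stays moved. The work goes in short steps, Python scripts to look and compute and a tool call to move; the robot and the scene stay as the last step left them, time stands still between calls to the robot, and variables do not carry over. Pictures are saved under pics/ and viewed, at most 10 in all, crops included, and the job is handed in when it is done.

Besides the shell and the picture viewer there is one more tool, called after "Call:" as name([rows], argument=value, ...), one row to a line, values as JSON. play_rows: Moves the arm, as the interface text tells. Its arguments: {"type":"object","properties":{"steps":{"type":"array"},"claw":{"type":"number"},"force":{"type":"number"}},"required":["steps"]}

```bash
mkdir -p pics; cat > h.py <<'E'
import numpy as np, cv2
from cell import status, eyes, arm
def pts(cam, depth, mask=None):
    p=eyes.camera_params(cam); f=200/np.tan(np.radians(p["fovy"])/2)
    K=np.array([[f,0,p["cx"]],[0,f,p["cy"]],[0,0,1.]])
    m=depth>0
    if mask is not None: m&=mask
    v,u=np.nonzero(m); d=depth[m].astype(float)
    n=cv2.undistortPoints(np.stack([u,v],1).astype(np.float64)[:,None],K,np.array([p["k1"],0,0,0,0.]))[:,0]
    c=np.stack([n[:,0]*d,-n[:,1]*d,-d,np.ones_like(d)],1)
    return (c@np.array(p["cam_to_world"]).T)[:,:3],u,v
E
python3 - <<'E'
from h import *
s=status.observe(); print(s)
for c in("top","side"):
    im,d=eyes.capture(c); cv2.imwrite(f"pics/{c}0.png",im[...,::-1]); np.savez(f"{c}0.npz",im=im,d=d)
    print(c,np.round(np.array(eyes.camera_params(c)["cam_to_world"]),2).tolist())
    for t in["tube_axis","stand","lever_grip","shoe_28","shoe_33","shoe_38","tape_measure","tube_cutter"]:
        try: print(t,[(np.round(r["centre"]).tolist(),round(r["p"],2)) for r in eyes.tip_of(c,t)][:3])
        except Exception as e: print(t,e)
E
```

```text
{'clock': 0.0, 'joints': array([ 1.10599719e+00,  3.14239759e-01, -4.80290997e-02,  1.21018298e+00,
       -2.74305411e-05,  1.57078792e+00]), 'qvel': array([-0.00016475,  0.00039494,  0.00062752,  0.00087862, -0.00154119,
        0.00028946]), 'tau': array([ 3.35238256e-04, -5.39583814e+01,  3.39753413e+01,  1.90841092e-02,
       -1.30107819e-04,  1.39038754e-06]), 'tool_pos': array([268.7255837 , 535.88858981, 252.44819299]), 'orientation': array([[-8.93915406e-01,  4.48235130e-01, -7.17550713e-04],
       [ 4.48235704e-01,  8.93914161e-01, -1.49217517e-03],
       [-2.74165863e-05, -1.65551022e-03, -9.99998629e-01]]), 'ft_force': array([-0.27259392,  0.81493603, -0.07848459]), 'wrist_torque': array([ 0.03109467,  0.02026232, -0.03465553]), 'grip_force': 0.0, 'width': 85.36985330103305}
top [[0.01, 0.99, -0.12, 437.25], [-1.0, 0.01, 0.0, 255.83], [0.0, 0.12, 0.99, 1051.23], [0.0, 0.0, 0.0, 1.0]]
tube_axis [([576.0, 190.0, 58.0], 0.73)]
stand [([578.0, 193.0, 0.0], 0.68)]
lever_grip [([646.0, 191.0, 245.0], 0.48)]
shoe_28 [([424.0, 271.0, -1.0], 0.6), ([420.0, 375.0, 1.0], 0.59), (
[... 397 characters left out ...]
side [[-1.0, 0.02, -0.06, 469.51], [-0.07, -0.63, 0.78, 1160.53], [-0.02, 0.78, 0.63, 832.75], [0.0, 0.0, 0.0, 1.0]]
tube_axis [([576.0, 189.0, 62.0], 0.91), ([396.0, 485.0, 1.0], 0.71)]
stand [([574.0, 188.0, 3.0], 0.7), ([396.0, 486.0, 3.0], 0.29)]
lever_grip [([644.0, 194.0, 249.0], 0.58)]
shoe_28 [([420.0, 377.0, 3.0], 0.73), ([427.0, 271.0, 6.0], 0.67), ([445.0, -12.0, -4.0], 0.67)]
shoe_33 [([420.0, 377.0, 3.0], 0.73), ([427.0, 271.0, 6.0], 0.67), ([445.0, -12.0, -4.0], 0.67)]
shoe_38 [([420.0, 377.0, 3.0], 0.73), ([427.0, 271.0, 6.0], 0.67), ([445.0, -12.0, -4.0], 0.67)]
tape_measure [([702.0, 332.0, 0.0], 0.63)]
tube_cutter [([394.0, 487.0, 1.0], 0.71), ([423.0, 271.0, -10.0], 0.43)]
```

View pics/top0.png

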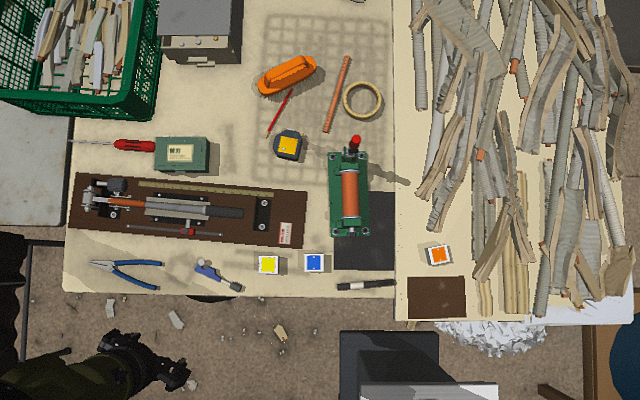

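View pics/side0.png

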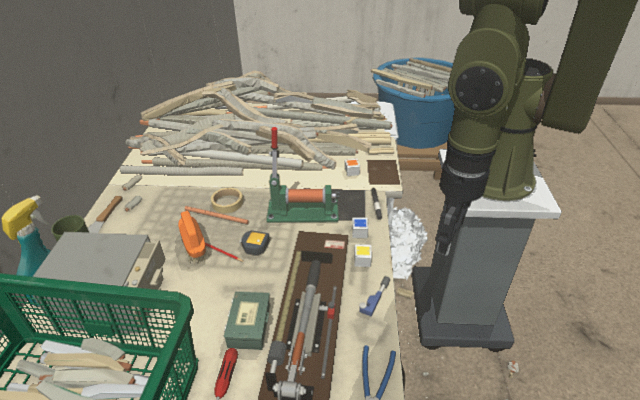

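The top view shows yellow, blue and orange shoes at (268,264), (313,262) and (438,254), with the stand at (350,195) and the lever upright at (355,143). The side view agrees. Next I'll measure poses and the tube.

```bash
python3 - <<'E'
from h import *
from scipy.optimize import least_squares
for c in("top","side"):
    z=np.load(c+"0.npz"); P,u,v=pts(c,z["d"]); col=z["im"][v,u].astype(int)
    if c=="top": print("f",200/np.tan(np.radians(eyes.camera_params(c)["fovy"])/2))
    print(c,"table z",np.median(P[(abs(P[:,0]-480)<20)&(abs(P[:,1]-400)<60)][:,2]))
    for n,x,y in(("28",420,375),("33",424,271),("38",448,-13)):
        m=(np.hypot(P[:,0]-x,P[:,1]-y)<40)&(P[:,2]>29)&(P[:,2]<42)
        r=cv2.minAreaRect(P[m][:,:2].astype(np.float32)); print(n,m.sum(),np.round(P[m].mean(0),1),np.round(P[m].max(0)-P[m].min(0)),[np.round(a,1) for a in r])
    near=(abs(P[:,0]-576)<130)&(abs(P[:,1]-190)<80)
    b=near&(abs(P[:,2]-12)<5)&(col[:,1]>col[:,0]+15); r=cv2.minAreaRect(P[b][:,:2].astype(np.float32)); print("base",b.sum(),[np.round(a,1) for a in r],np.median(P[b][:,2]))
    g=near&(P[:,2]>200)&(col[:,0]>col[:,1]+60); print("grip",g.sum(),P[g].mean(0),P[g].min(0),P[g].max(0))
    t=near&(col[:,0]>col[:,1]+40)&(P[:,2]>45)&(P[:,2]<95)&(abs(P[:,0]-576)<45)
    T=P[t]; print("tube",t.sum(),T.min(0),T.max(0))
    # fit line (y0,slope) z0, r
    f=lambda p:np.hypot((T[:,1]-p[0]-p[1]*(T[:,0]-576)),T[:,2]-p[2])-p[3]
    s=least_squares(f,[190,0,60,16],loss="soft_l1"); print("cyl",s.x,np.std(s.fun))
    s=least_squares(lambda p:f([p[0],p[1],60,p[2]]),[190,0,16],loss="soft_l1"); print("cyl z60",s.x)
    p=near&(P[:,2]>80)&(P[:,2]<90)&(abs(P[:,1]-190)<15); 
    print("post",p.sum(),np.median(P[p],0), np.median(P[p&(P[:,0]<560)],0),np.median(P[p&(P[:,0]>600)],0))
E
```

```text
f 450.58395746749045
top table z 17.797150985645203
28 354 [420.2 372.2  34.9] [39. 45. 11.] [array([420.1, 372.8]), array([38., 45.]), np.float64(0.9)]
33 358 [426.1 270.9  34.8] [38. 43.  9.] [array([426.1, 270.9]), array([37.9, 42.7]), np.float64(0.8)]
38 357 [447.2 -10.6  34.1] [48. 51. 11.] [array([447.2, -10.5]), array([40.5, 45.7]), np.float64(12.3)]
base 1441 [array([587.8, 192.3]), array([199.6,  90.7]), np.float64(2.9)] 11.633639577181157
grip 67 [647.27908499 195.53851927 273.0844101 ] [639.626794   188.19950973 251.3572443 ] [655.2941596  202.74890093 277.03574297]
tube 641 [531.24627106 174.50208484  61.09059594] [620.97838689 212.19835966  82.45281083]
cyl [1.91075471e+02 4.63692339e-02 6.01121722e+01 1.84213153e+01] 1.4931889218179903
cyl z60 [1.91052910e+02 4.64363583e-02 1.85111376e+01]
post 286 [577.65197222 190.89203066  83.12150515] [516.54982441 189.65581311  83.13767102] [636.8533242  191.41711707  83.26783902]
side table z 17.569962715892416
28 226 [419.8 375.2  34.6] [38. 48.  9.] [array([420.1, 373.6]), array([47.3, 37.4]), np.float64(88.6)]
33 194 [426.5 273.1  34.4] [40. 48. 11.] [array([426.1, 270.6]), array([47.6, 39.8]), np.float64(90.0)]
38 122 [448.3  -7.8  35. ] [47. 52. 11.] [array([447.8,  -9.5]), array([40.9, 48. ]), np.float64(12.1)]
base 910 [array([585.7, 197.6]), array([197.4,  87.4]), np.float64(2.5)] 11.583796023709567
grip 94 [647.3936184  200.38161295 253.03461558] [640.61415124 190.27336225 222.20602765] [653.95094832 204.91188875 276.04589579]
tube 394 [531.20139    179.09191413  54.50103962] [619.90895011 213.49942883  81.13539305]
cyl [1.91287950e+02 4.99201997e-02 6.08887695e+01 1.76513229e+01] 1.9537194169225416
cyl z60 [1.90859304e+02 5.14106510e-02 1.84071297e+01]
post 111 [586.83105682 190.32095438  83.02508241] [516.93599513 189.46709384  82.96772659] [637.99632992 189.90252392  83.44296821]
```

Call:
play_rows([
  {"slide": [0,0,0],"roll": -7.76},
  {"slide": [0,0,0],"roll": -7.76},
  {"slide": [0,0,0],"roll": -7.76},
  {"slide": [0,0,0],"roll": -7.76},
  {"slide": [0,0,0],"roll": -7.76},
  {"slide": [-4.2,-40.8,0],"roll": 0},
  {"slide": [-4.2,-40.8,0],"roll": 0},
  {"slide": [-4.2,-40.8,0],"roll": 0},
  {"slide": [-4.2,-40.8,0],"roll": 0},
  {"slide": [-4.2,-40.8,0],"roll": 0},
  {"slide": [-4.2,-40.8,0],"roll": 0},
  {"slide": [-4.2,-40.8,0],"roll": 0},
  {"slide": [-4.2,-40.8,0],"roll": 0},
  {"slide": [-4.2,-40.8,0],"roll": 0},
  {"slide": [-4.2,-40.8,0],"roll": 0},
  {"slide": [-4.2,-40.8,0],"roll": 0},
  {"slide": [-4.2,-40.8,0],"roll": 0},
  {"slide": [-4.2,-40.8,0],"roll": 0},
  {"slide": [-4.2,-40.8,0],"roll": 0},
], claw=1, force=40)

```text
clock: 2.8
tool_pos: [447.2, -11.4, 253.6]
orientation: [[-0.978, -0.211, 0.001], [-0.211, 0.978, 0.0], [-0.001, -0.0, -1.0]]
ft_force: [0.9, 1.3, 0.3]
width: 85.0
grip_force: 0.0
```

```bash
cat >> h.py <<'E'
def to(x,y,z,yaw=None):
    "slide in tool axes (as they stand) to a world TCP target; yaw = wanted tool-y angle, deg"
    s=status.observe(); R=s["orientation"]; a=np.degrees(np.arctan2(R[1,1],R[0,1]))
    print("t",round(s["clock"],2),"pos",np.round(s["tool_pos"],1),"yaw_y",round(a,2),"F",np.round(s["ft_force"],1),"w",round(s["width"],1),"g",round(s["grip_force"],1))
    d=np.array([x,y,z])-s["tool_pos"]; print("slide",np.round(R.T@d,1), "roll",None if yaw is None else round(a-yaw,2))
    if yaw is not None:
        t=np.radians(yaw); Y=np.array([np.cos(t),np.sin(t),0]);Z=np.array([0,0,-1.]);print("slide after roll",np.round(np.stack([np.cross(Y,Z),Y,Z])@d,1))
E
python3 - <<'E'
from h import *
z=np.load("top0.npz"); P,u,v=pts("top",z["d"])
m=(np.hypot(P[:,0]-447,P[:,1]+10)<75)&(P[:,2]>4)&(np.hypot(P[:,0]-447,P[:,1]+10)>33); print("obst",m.sum(),P[m].max(0) if m.any() else "", np.median(P[m],0) if m.any() else "")
to(447.3,-10.2,29)
E
```

```text
obst 309 [521.90122875  39.23147759  55.82029572] [500.09298121  -6.24212446  29.48406228]
t 2.8 pos [447.2 -11.4 253.6] yaw_y 102.16 F [0.9 1.3 0.3] w 85.0 g 0.0
slide [-2.000e-01  1.100e+00  2.246e+02] roll None
```

Call:
play_rows([
  {"slide": [0,1,40],"roll": 0},
  {"slide": [0,0,40],"roll": 0},
  {"slide": [0,0,40],"roll": 0},
  {"slide": [0,0,40],"roll": 0},
  {"slide": [0,0,30],"roll": 0},
  {"slide": [0,0,20],"roll": 0},
  {"slide": [0,0,14],"roll": 0},
  {"slide": [0,0,0],"roll": 0},
  {"slide": [0,0,0],"roll": 0},
])

```text
clock: 3.7
tool_pos: [446.7, -8.7, 29.6]
orientation: [[-0.978, -0.211, -0.0], [-0.211, 0.978, -0.0], [0.0, 0.0, -1.0]]
ft_force: [0.5, -0.3, 0.6]
width: 85.6
grip_force: 0.0
```

Call:
play_rows([
  {"slide": [0,0,0],"roll": 0},
  {"slide": [0,0,0],"roll": 0},
  {"slide": [0,0,0],"roll": 0},
  {"slide": [0,0,0],"roll": 0},
  {"slide": [0,0,0],"roll": 0},
  {"slide": [0,0,0],"roll": 0},
  {"slide": [0,0,0],"roll": 0},
  {"slide": [0,0,0],"roll": 0},
], claw=-1, force=40)

```text
clock: 4.5
tool_pos: [447.5, -8.9, 30.2]
orientation: [[-0.978, -0.211, 0.002], [-0.211, 0.978, -0.0], [-0.002, -0.001, -1.0]]
ft_force: [-1.4, -0.9, 5.0]
width: 43.4
grip_force: 40.1
```

```bash
python3 - <<'E'
from h import *
to(447.3,-10.2,29)
E
```

```text
t 4.5 pos [447.5  -8.9  30.2] yaw_y 102.16 F [-1.4 -0.9  5. ] w 43.4 g 40.1
slide [ 0.5 -1.3  1.2] roll None
```

Call:
play_rows([
  {"slide": [0,0,-10],"roll": 0},
  {"slide": [0,0,-30],"roll": 0},
  {"slide": [0,0,-40],"roll": 0},
  {"slide": [0,0,-40],"roll": 0},
  {"slide": [0,0,-20],"roll": 4.7},
  {"slide": [0,0,0],"roll": 4.7},
  {"slide": [0,0,0],"roll": 0},
])

```text
clock: 5.2
tool_pos: [447.1, -8.6, 170.8]
orientation: [[-0.999, -0.048, 0.002], [-0.048, 0.999, 0.0], [-0.002, 0.0, -1.0]]
ft_force: [0.6, -0.5, -1.5]
width: 43.5
grip_force: 41.3
```

```bash
python3 - <<'E'
from h import *
for c in("top","side"):
    z=np.load(c+"0.npz"); P,u,v=pts(c,z["d"])
    a=0.047; ex=np.array([np.cos(a),np.sin(a)]); ey=np.array([-ex[1],ex[0]]); D=P[:,:2]-[577,191]
    X=D@ex; Y=D@ey
    p=(P[:,2]>81)&(P[:,2]<87)&(abs(Y)<25)&(abs(X)<90)
    print(c,"postX -",np.percentile(X[p&(X<-30)],[1,5,50,95,99]).round(1),"+",np.percentile(X[p&(X>30)],[1,5,50,95,99]).round(1))
    for s in(-1,1):
        q=p&(X*s>30); print(s,"postY",np.percentile(Y[q],[2,50,98]).round(1),Y[q].mean().round(2))
    t=(abs(X)<40)&(P[:,2]>45)&(P[:,2]<95)&(abs(Y)<30); ridge=t&(abs(Y)<2.5); print("ridge z",np.median(P[ridge][:,2]))
    print("grip X",[np.round(f(X[(P[:,2]>220)&(abs(Y)<15)&(abs(X-75)<40)]),1) for f in(np.min,np.mean,np.max)],"cheeks",np.percentile(X[(P[:,2]>122)&(P[:,2]<133)&(abs(Y)<20)&(X>50)&(X<110)],[2,98]))
to(577,191,165,92.75)
E
```

```text
top postX - [-69.9 -69.5 -61.2 -52.  -38.9] + [49.1 51.3 61.7 69.8 77.8]
-1 postY [-18.9  -0.4  19.6] -0.31
1 postY [-17.9   1.6  19.2] 1.09
ridge z 78.36433310726488
grip X [np.float64(62.8), np.float64(69.1), np.float64(78.4)] cheeks [71.38282699 91.47592871]
side postX - [-69.7 -69.6 -61.4 -50.5 -49.4] + [48.2 53.8 63.1 84.3 88.4]
-1 postY [-17.4   0.7  20.3] 2.3
1 postY [-17.4   3.1  20.1] 3.1
ridge z 78.13283982693218
grip X [np.float64(63.8), np.float64(71.4), np.float64(83.4)] cheeks [71.96837372 92.5141919 ]
t 5.2 pos [447.1  -8.6 170.8] yaw_y 92.76 F [ 0.6 -0.5 -1.5] w 43.5 g 41.3
slide [-139.4  193.1    6.1] roll 0.01
slide after roll [-139.3  193.1    5.8]
```

Call:
play_rows([
  {"slide": [-20,27.6,0],"roll": 0},
  {"slide": [-20,27.6,0],"roll": 0},
  {"slide": [-20,27.6,0],"roll": 0},
  {"slide": [-20,27.6,0],"roll": 0},
  {"slide": [-20,27.6,0],"roll": 0},
  {"slide": [-20,27.6,0],"roll": 0},
  {"slide": [-19.3,27.5,0],"roll": 0},
  {"slide": [0,0,0],"roll": 0},
  {"slide": [0,0,20],"roll": 0},
  {"slide": [0,0,20],"roll": 0},
  {"slide": [0,0,15],"roll": 0},
  {"slide": [0,0,5],"roll": 0},
  {"slide": [0,0,0],"roll": 0},
  {"slide": [0,0,0],"roll": 0},
])

```text
clock: 6.6
tool_pos: [576.6, 190.8, 109.9]
orientation: [[-0.999, -0.049, 0.0], [-0.049, 0.999, 0.0], [-0.0, 0.0, -1.0]]
ft_force: [-0.6, -0.0, -0.7]
width: 43.4
grip_force: 41.4
```

```bash
python3 - <<'E'
from h import *
for c in("top","side"):
    im,d=eyes.capture(c); cv2.imwrite(f"pics/{c}1.png",im[...,::-1]); np.savez(f"{c}1.npz",im=im,d=d)
a=cv2.imread("pics/top1.png")[120:260,280:420]; b=cv2.imread("pics/side1.png")[100:240,220:400]
cv2.imwrite("pics/c1.png",np.hstack([cv2.resize(a,(350,350)),cv2.resize(b,(450,350))]))
to(577,191.2,100,92.75)
E
```

```text
t 6.7 pos [577.  191.  110.3] yaw_y 92.78 F [ 0.8  0.2 -0.4] w 43.4 g 41.4
slide [ 0.   0.2 10.3] roll 0.03
slide after roll [ 0.   0.2 10.3]
```

View pics/c1.png

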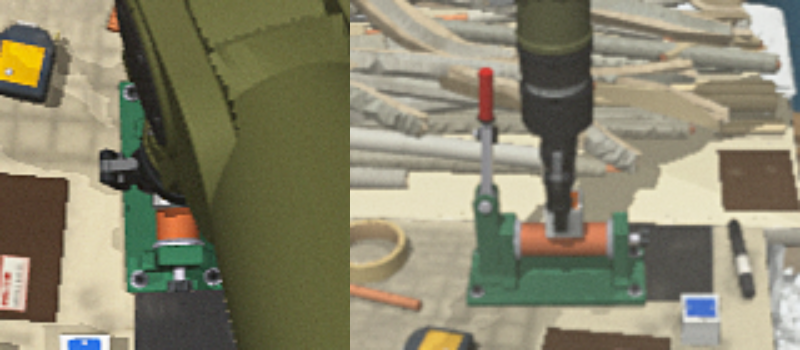

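The crop shows the shoe held just above the middle of the tube at about (563,215), and the lever upright and clear. I'll lower gently.

Call:
play_rows([
  {"slide": [0,0.2,3],"roll": 0},
  {"slide": [0,0,3],"roll": 0},
  {"slide": [0,0,1.5],"roll": 0},
  {"slide": [0,0,0],"roll": 0},
  {"slide": [0,0,0],"roll": 0},
])

```text
clock: 7.2
tool_pos: [576.4, 191.1, 101.7]
orientation: [[-0.999, -0.048, -0.0], [-0.048, 0.999, -0.0], [0.0, -0.0, -1.0]]
ft_force: [-0.3, -0.2, -0.9]
width: 42.9
grip_force: 41.4
```

Call:
play_rows([
  {"slide": [0,0,0.5],"roll": 0},
  {"slide": [0,0,0.5],"roll": 0},
  {"slide": [0,0,0],"roll": 0},
  {"slide": [0,0,0],"roll": 0},
])

```text
clock: 7.6
tool_pos: [576.7, 190.9, 101.2]
orientation: [[-0.999, -0.048, 0.001], [-0.048, 0.999, -0.001], [-0.001, -0.001, -1.0]]
ft_force: [-1.1, -2.7, 6.0]
width: 43.4
grip_force: 42.1
```

Call:
play_rows([
  {"slide": [0,0,0.5],"roll": 0},
  {"slide": [0,0,0],"roll": 0},
  {"slide": [0,0,0],"roll": 0},
])

```text
clock: 7.9
tool_pos: [576.8, 190.8, 101.0]
orientation: [[-0.999, -0.048, 0.001], [-0.048, 0.999, -0.001], [-0.001, -0.001, -1.0]]
ft_force: [-1.8, -4.0, 7.7]
width: 43.2
grip_force: 42.6
```

Call:
play_rows([
  {"slide": [0,-0.5,0],"roll": 0},
  {"slide": [0,-0.3,0],"roll": 0},
  {"slide": [0,0,0],"roll": 0},
  {"slide": [0,0,0],"roll": 0},
])

```text
clock: 8.3
tool_pos: [576.9, 190.4, 100.6]
orientation: [[-0.999, -0.048, 0.001], [-0.048, 0.999, 0.0], [-0.001, 0.0, -1.0]]
ft_force: [0.9, -2.3, 5.2]
width: 43.5
grip_force: 42.0
```

Call:
play_rows([
  {"slide": [0,0,0],"roll": 0},
  {"slide": [0,0,0],"roll": 0},
])

```text
clock: 8.5
tool_pos: [576.9, 190.4, 100.6]
orientation: [[-0.999, -0.048, 0.001], [-0.048, 0.999, -0.0], [-0.001, -0.0, -1.0]]
ft_force: [0.1, -2.3, 5.6]
width: 43.4
grip_force: 42.0
```

Call:
play_rows([
  {"slide": [0,-0.6,0.3],"roll": 0},
  {"slide": [0,0,0],"roll": 0},
  {"slide": [0,0,0],"roll": 0},
  {"slide": [0,0,0],"roll": 0},
])

```text
clock: 8.9
tool_pos: [576.8, 189.9, 100.1]
orientation: [[-0.999, -0.048, 0.001], [-0.048, 0.999, 0.0], [-0.001, 0.0, -1.0]]
ft_force: [1.1, -0.9, 3.4]
width: 42.9
grip_force: 42.0
```

Call:
play_rows([
  {"slide": [0,0,0.4],"roll": 0},
  {"slide": [0,0,0],"roll": 0},
  {"slide": [0,0,0],"roll": 0},
  {"slide": [0,0,0],"roll": 0},
])

```text
clock: 9.3
tool_pos: [576.8, 190.0, 100.1]
orientation: [[-0.999, -0.048, 0.001], [-0.048, 0.999, 0.0], [-0.001, 0.0, -1.0]]
ft_force: [0.8, -0.8, 6.5]
width: 43.6
grip_force: 42.4
```

Call:
play_rows([
  {"slide": [0,-0.2,0.4],"roll": 0},
  {"slide": [0,0,0],"roll": 0},
  {"slide": [0,0,0],"roll": 0},
  {"slide": [0,0,0],"roll": 0},
  {"slide": [0,0,0],"roll": 0},
])

```text
clock: 9.8
tool_pos: [576.8, 189.9, 100.1]
orientation: [[-0.999, -0.048, 0.001], [-0.048, 0.999, 0.001], [-0.001, 0.001, -1.0]]
ft_force: [-0.2, -0.3, 9.4]
width: 42.8
grip_force: 42.8
```

Call:
play_rows([
  {"slide": [0,0,0],"roll": 0},
  {"slide": [0,0,0],"roll": 0},
  {"slide": [0,0,0],"roll": 0},
  {"slide": [0,0,0],"roll": 0},
  {"slide": [0,0,0],"roll": 0},
  {"slide": [0,0,0],"roll": 0},
  {"slide": [0,0,-20],"roll": 0},
  {"slide": [0,0,-30],"roll": 0},
  {"slide": [0,0,0],"roll": 0},
  {"slide": [0,0,0],"roll": 0},
], claw=0.6)

```text
clock: 10.8
tool_pos: [577.1, 189.8, 149.9]
orientation: [[-0.999, -0.048, 0.002], [-0.048, 0.999, 0.001], [-0.002, 0.001, -1.0]]
ft_force: [0.2, -1.2, -0.4]
width: 68.3
grip_force: 0.0
```

Call:
play_rows([
  {"slide": [0,0,-40],"roll": 0},
  {"slide": [0,0,-45],"roll": 0},
  {"slide": [0,0,-45],"roll": 0},
  {"slide": [0,0,-45],"roll": 0},
  {"slide": [0,0,0],"roll": 0},
  {"slide": [-25,0,0],"roll": 0},
  {"slide": [-30,0,0],"roll": 0},
  {"slide": [-30,0,0],"roll": 0},
  {"slide": [-30,0,0],"roll": 0},
  {"slide": [0,0,0],"roll": 0},
  {"slide": [0,0,0],"roll": 0},
], claw=-1)

```text
clock: 11.9
tool_pos: [691.1, 194.9, 321.4]
orientation: [[-0.999, -0.048, -0.004], [-0.048, 0.999, -0.001], [0.004, -0.001, -1.0]]
ft_force: [-1.1, 0.0, -0.2]
width: 0.3
grip_force: 0.0
```

```bash
python3 - <<'E'
from h import *
for c in("top","side"):
    im,d=eyes.capture(c); cv2.imwrite(f"pics/{c}2.png",im[...,::-1])
    if c=="side":
        P,u,v=pts(c,d); col=im[v,u].astype(int)
        ex=np.array([.99885,.048]); ey=np.array([-.048,.99885]); D=P[:,:2]-[577,190]; X=D@ex;Y=D@ey
        g=(P[:,2]>190)&(P[:,2]<285)&(abs(Y)<20)&(abs(X-70)<25)&(col[:,0]>col[:,1]+60); print("grip X",np.percentile(X[g],[2,50,98]),"z",np.percentile(P[g][:,2],[2,98]))
        f=(abs(Y)<40)&(P[:,2]>220)&(abs(X-115)<25)&~g; print("finger zmin",np.percentile(P[f][:,2],[0,1,3]), np.percentile(X[f&(P[:,2]<320)],[2,98]) if f.any() else "")
        s=(P[:,2]>95)&(P[:,2]<115)&(abs(X)<30)&(abs(Y)<30); print("shoe top",s.sum(),np.median(P[s][:,2]),X[s].min(),X[s].max(),Y[s].min(),Y[s].max())
a=cv2.imread("pics/top2.png")[120:260,280:420]; b=cv2.imread("pics/side2.png")[60:240,220:400]
cv2.imwrite("pics/c2.png",np.hstack([cv2.resize(a,(400,400)),cv2.resize(b,(400,400))]))
to(687,195,262,92.75)
E
```

```text
grip X [64.25643101 71.06629751 77.0958654 ] z [224.44519375 274.2513645 ]
finger zmin [301.52646778 311.26010459 322.63763031] [101.92038509 123.3555644 ]
shoe top 193 104.4385373217425 -21.250456760712574 18.157982315521526 -23.088271431445733 26.919910176586285
t 12.0 pos [690.4 195.1 323.4] yaw_y 92.78 F [-0.5  0.2  0.1] w -0.2 g 0.0
slide [ 3.3  0.1 61.4] roll 0.03
slide after roll [ 3.4  0.1 61.4]
```

View pics/c2.png

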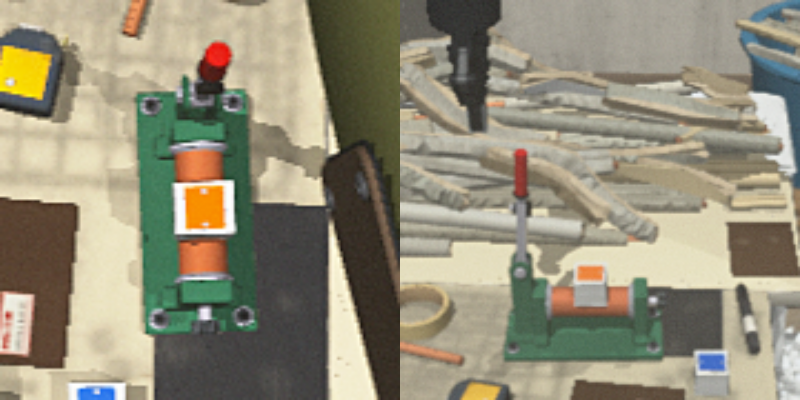

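```bash
python3 - <<'E'
import numpy as np
th=np.array([1.5,1.4,1.3,1.2,1.1,1.0,.9,.8,.7,.6,.5,.4,.3,.2,.15,.1,.07,.04])
r=128;n=8.5
X=82-r*np.cos(th)+n*np.sin(th)+11; Z=117+r*np.sin(th)+n*np.cos(th)+22
print(X[0],Z[0]); 
for t,a,b,x,z in zip(th[1:],-np.diff(X),-np.diff(Z),X[1:],Z[1:]): print(t,round(a,1),round(b,1),round(x,1),round(z,1))
E
```

```text
92.42434557266849 267.2806244994945
1.4 12.8 0.7 79.6 266.6
1.3 12.7 2.0 67.0 264.6
1.2 12.4 3.2 54.5 261.4
1.1 12.0 4.5 42.5 256.9
1.0 11.5 5.6 31.0 251.3
0.9 10.9 6.8 20.1 244.5
0.8 10.2 7.8 9.9 236.7
0.7 9.3 8.8 0.6 228.0
0.6 8.4 9.7 -7.8 218.3
0.5 7.4 10.5 -15.3 207.8
0.4 6.3 11.2 -21.6 196.7
0.3 5.2 11.7 -26.8 184.9
0.2 4.0 12.2 -30.8 172.8
0.15 1.5 6.2 -32.3 166.5
0.1 1.2 6.3 -33.5 160.2
0.07 0.6 3.8 -34.1 156.4
0.04 0.5 3.8 -34.6 152.6
```

Call:
play_rows([
  {"slide": [0,0,20],"roll": 0},
  {"slide": [0,0,20],"roll": 0},
  {"slide": [3,0,15],"roll": 0},
  {"slide": [0,0,0],"roll": 0},
  {"slide": [0,0,0],"roll": 0},
])

```text
clock: 12.5
tool_pos: [687.6, 195.1, 270.2]
orientation: [[-0.999, -0.049, 0.0], [-0.049, 0.999, 0.0], [-0.0, 0.0, -1.0]]
ft_force: [-0.4, -1.2, 1.4]
width: 0.0
grip_force: 0.0
```

Call:
play_rows([
  {"slide": [9,0,0.5],"roll": 0},
  {"slide": [9.3,0,0.5],"roll": 0},
  {"slide": [6.4,0,0.3],"roll": 0},
  {"slide": [6.4,0,0.4],"roll": 0},
  {"slide": [6.4,0,1],"roll": 0},
  {"slide": [6.3,0,1],"roll": 0},
  {"slide": [6.2,0,1.6],"roll": 0},
  {"slide": [6.2,0,1.6],"roll": 0},
  {"slide": [6,0,2.2],"roll": 0},
  {"slide": [6,0,2.3],"roll": 0},
  {"slide": [0,0,0],"roll": 0},
])

```text
clock: 13.6
tool_pos: [619.0, 191.5, 257.3]
orientation: [[-0.999, -0.049, -0.001], [-0.049, 0.999, -0.0], [0.002, -0.0, -1.0]]
ft_force: [0.9, -0.9, 0.0]
width: 0.1
grip_force: 0.0
```

```bash
cat > lev.py <<'E'
from h import *
im,d=eyes.capture("side"); P,u,v=pts("side",d); col=im[v,u].astype(int)
ex=np.array([.99885,.048]); ey=np.array([-.048,.99885]); D=P[:,:2]-[577,190]; X=D@ex;Y=D@ey
g=(P[:,2]>115)&(P[:,2]<290)&(abs(Y)<20)&(abs(X)<90)&(col[:,0]>col[:,1]+70)&(col[:,2]<col[:,0]*.5)
print("grip n",g.sum(),"mean",X[g].mean(),P[g][:,2].mean(),"theta~",np.arctan2(P[g][:,2].mean()-117,82-X[g].mean()))
s=status.observe();dd=s["tool_pos"][:2]-[577,190]; print("tcp X,Y,Z",dd@ex,dd@ey,s["tool_pos"][2],"F",s["ft_force"].round(1))
cv2.imwrite("pics/lev%d.png"%int(s["clock"]*10),cv2.resize(im[60:240,220:400,::-1],(500,500)))
E
python3 lev.py
```

```text
grip n 41 mean 18.491982466860662 248.83535203725975 theta~ 1.1218775743732912
tcp X,Y,Z 42.483214955174624 -0.4778250289531937 257.367663214505 F [0.4 0.  1.1]
```

Tracking as planned (θ≈1.1), so I'll continue.

Call:
play_rows([
  {"slide": [5.8,0,2.8],"roll": 0},
  {"slide": [5.7,0,2.8],"roll": 0},
  {"slide": [5.5,0,3.4],"roll": 0},
  {"slide": [5.4,0,3.4],"roll": 0},
  {"slide": [5.1,0,3.9],"roll": 0},
  {"slide": [5.1,0,3.9],"roll": 0},
  {"slide": [4.7,0,4.4],"roll": 0},
  {"slide": [4.6,0,4.4],"roll": 0},
  {"slide": [4.2,0,4.8],"roll": 0},
  {"slide": [4.2,0,4.9],"roll": 0},
  {"slide": [3.7,0,5.2],"roll": 0},
  {"slide": [3.7,0,5.3],"roll": 0},
  {"slide": [3.2,0,5.6],"roll": 0},
  {"slide": [3.1,0,5.6],"roll": 0},
  {"slide": [0,0,0],"roll": 0},
])

```text
clock: 15.15
tool_pos: [555.4, 188.4, 196.3]
orientation: [[-0.999, -0.048, -0.002], [-0.048, 0.999, -0.001], [0.002, -0.0, -1.0]]
ft_force: [-0.8, -0.4, 0.7]
width: 0.2
grip_force: 0.0
```

```bash
python3 lev.py
```

```text
grip n 54 mean -43.35062485982906 176.3718677645166 theta~ 0.4423433121591033
tcp X,Y,Z -21.19980139462236 -0.5350110706487929 196.80208637305782 F [ 0.2  0.1 -0.8]
```

Call:
play_rows([
  {"slide": [2.6,0,5.8],"roll": 0},
  {"slide": [2.6,0,5.9],"roll": 0},
  {"slide": [2,0,6.1],"roll": 0},
  {"slide": [2,0,6.1],"roll": 0},
  {"slide": [0.8,0,3.1],"roll": 0},
  {"slide": [0.7,0,3.1],"roll": 0},
  {"slide": [0.6,0,3.1],"roll": 0},
  {"slide": [0.6,0,3.1],"roll": 0},
  {"slide": [0,0,0],"roll": 0},
  {"slide": [0,0,0],"roll": 0},
])

```text
clock: 16.2
tool_pos: [544.4, 188.0, 161.0]
orientation: [[-0.999, -0.048, -0.0], [-0.048, 0.999, -0.0], [0.0, -0.0, -1.0]]
ft_force: [0.8, -0.8, 0.2]
width: -0.4
grip_force: 0.0
```

Call:
play_rows([
  {"slide": [0,0,1.5],"roll": 0},
  {"slide": [0,0,1.5],"roll": 0},
  {"slide": [0,0,1.5],"roll": 0},
  {"slide": [0,0,0],"roll": 0},
  {"slide": [0,0,0],"roll": 0},
])

```text
clock: 16.7
tool_pos: [544.4, 188.0, 156.5]
orientation: [[-0.999, -0.048, -0.0], [-0.048, 0.999, -0.0], [0.0, -0.0, -1.0]]
ft_force: [-0.3, -0.8, -0.5]
width: 0.1
grip_force: 0.0
```

```bash
python3 lev.py; ls pics
```

```text
grip n 59 mean -55.28025038001276 132.32292939931028 theta~ 0.11115777405612913
tcp X,Y,Z -32.56141977581635 -0.4388591914512333 156.57567449138898 F [ 0.2 -0.1 -0.3]
c1.png
c2.png
lev136.png
lev152.png
lev167.png
side0.png
side1.png
side2.png
top0.png
top1.png
top2.png
```

Call:
play_rows([
  {"slide": [0,0,1.5],"roll": 0},
  {"slide": [0,0,1.5],"roll": 0},
  {"slide": [0,0,1],"roll": 0},
  {"slide": [0,0,1],"roll": 0},
  {"slide": [0,0,1],"roll": 0},
  {"slide": [0,0,0],"roll": 0},
  {"slide": [0,0,0],"roll": 0},
])

```text
clock: 17.45
tool_pos: [544.5, 188.0, 150.6]
orientation: [[-0.999, -0.048, 0.0], [-0.048, 0.999, -0.0], [-0.0, -0.0, -1.0]]
ft_force: [0.6, -0.5, -0.1]
width: -0.3
grip_force: 0.0
```

Call:
play_rows([
  {"slide": [0,0,0.7],"roll": 0},
  {"slide": [0,0,0.7],"roll": 0},
  {"slide": [0,0,0],"roll": 0},
  {"slide": [0,0,0],"roll": 0},
])

```text
clock: 17.85
tool_pos: [544.5, 188.0, 149.2]
orientation: [[-0.999, -0.048, 0.0], [-0.048, 0.999, -0.0], [-0.0, -0.0, -1.0]]
ft_force: [0.3, 0.7, -1.0]
width: 0.1
grip_force: 0.0
```

Call:
play_rows([
  {"slide": [0,0,0.7],"roll": 0},
  {"slide": [0,0,0],"roll": 0},
  {"slide": [0,0,0],"roll": 0},
])

```text
clock: 18.15
tool_pos: [544.4, 188.0, 148.5]
orientation: [[-0.999, -0.048, -0.0], [-0.048, 0.999, -0.0], [0.0, -0.0, -1.0]]
ft_force: [0.2, -0.8, 0.1]
width: 0.1
grip_force: 0.1
```

Call:
play_rows([
  {"slide": [0,0,0.6],"roll": 0},
  {"slide": [0,0,0],"roll": 0},
  {"slide": [0,0,0],"roll": 0},
])

```text
clock: 18.45
tool_pos: [544.4, 188.0, 147.9]
orientation: [[-0.999, -0.048, -0.0], [-0.048, 0.999, -0.0], [0.0, -0.0, -1.0]]
ft_force: [0.4, 0.4, -0.0]
width: -0.2
grip_force: 0.0
```

Call:
play_rows([
  {"slide": [0,0,0.6],"roll": 0},
  {"slide": [0,0,0],"roll": 0},
  {"slide": [0,0,0],"roll": 0},
])

```text
clock: 18.75
tool_pos: [544.4, 188.0, 147.3]
orientation: [[-0.999, -0.048, -0.0], [-0.048, 0.999, 0.0], [0.0, 0.0, -1.0]]
ft_force: [-0.1, 0.0, 0.8]
width: -0.1
grip_force: 0.4
```

Call:
play_rows([
  {"slide": [0,0,0.6],"roll": 0},
  {"slide": [0,0,0],"roll": 0},
  {"slide": [0,0,0],"roll": 0},
])

```text
clock: 19.05
tool_pos: [544.4, 188.0, 147.1]
orientation: [[-0.999, -0.048, 0.0], [-0.048, 0.999, 0.0], [-0.0, 0.0, -1.0]]
ft_force: [-2.3, -0.6, 5.9]
width: 0.2
grip_force: 2.8
```

Call:
play_rows([
  {"slide": [0,0,0.6],"roll": 0},
  {"slide": [0,0,0],"roll": 0},
  {"slide": [0,0,0],"roll": 0},
  {"slide": [0,0,0],"roll": 0},
])

```text
clock: 19.45
tool_pos: [544.4, 188.0, 147.0]
orientation: [[-0.999, -0.048, 0.001], [-0.048, 0.999, 0.0], [-0.001, 0.0, -1.0]]
ft_force: [-3.1, -1.0, 8.6]
width: -0.5
grip_force: 4.6
```

```bash
python3 lev.py; ls pics | tail -12 | grep lev
```

```text
grip n 61 mean -56.73795977052939 122.32907188882355 theta~ 0.03839218452550125
tcp X,Y,Z -32.61617174470707 -0.3883718085342501 147.06290613629213 F [-3.2 -1.4  9.2]
lev136.png
lev152.png
lev167.png
lev195.png
```

Call:
play_rows([
  {"slide": [0,0,0.6],"roll": 0},
  {"slide": [0,0,0.2],"roll": 0},
  {"slide": [0,0,0],"roll": 0},
  {"slide": [0,0,0],"roll": 0},
  {"slide": [0,0,0],"roll": 0},
])

```text
clock: 20.0
tool_pos: [544.5, 188.0, 147.0]
orientation: [[-0.999, -0.048, 0.001], [-0.048, 0.999, 0.0], [-0.001, 0.0, -1.0]]
ft_force: [-5.3, -1.0, 14.9]
width: -0.0
grip_force: 7.1
```

Call:
play_rows([
  {"slide": [0,0,-2],"roll": 0},
  {"slide": [0,0,-5],"roll": 0},
  {"slide": [0,0,-20],"roll": 0},
  {"slide": [0,0,-40],"roll": 0},
  {"slide": [40,0,-40],"roll": 0},
  {"slide": [40,0,0],"roll": 0},
  {"slide": [40,0,0],"roll": 0},
  {"slide": [0,-45,0],"roll": 0},
  {"slide": [0,-45,0],"roll": 0},
  {"slide": [0,-45,0],"roll": 0},
  {"slide": [0,0,0],"roll": 0},
  {"slide": [0,0,0],"roll": 0},
])

```text
clock: 21.2
tool_pos: [435.9, 46.7, 247.8]
orientation: [[-0.999, -0.046, 0.0], [-0.046, 0.999, 0.0], [-0.0, 0.0, -1.0]]
ft_force: [0.1, -0.2, -0.1]
width: 0.4
grip_force: 0.0
```

```bash
python3 lev.py; python3 - <<'E'
from h import *
im,d=eyes.capture("top"); 
b=eyes.capture("side")[0][100:240,220:400,::-1]; a=im[120:300,240:420,::-1]
cv2.imwrite("pics/fin.png",np.hstack([cv2.resize(a,(350,350)),cv2.resize(b,(450,350))]))
E
```

```text
grip n 97 mean -49.40688972844278 122.25053380966452 theta~ 0.03993506218617216
tcp X,Y,Z -147.82269803109094 -135.47938739794287 247.6810943871498 F [-0.5  0.3 -1.3]
```

View pics/fin.png

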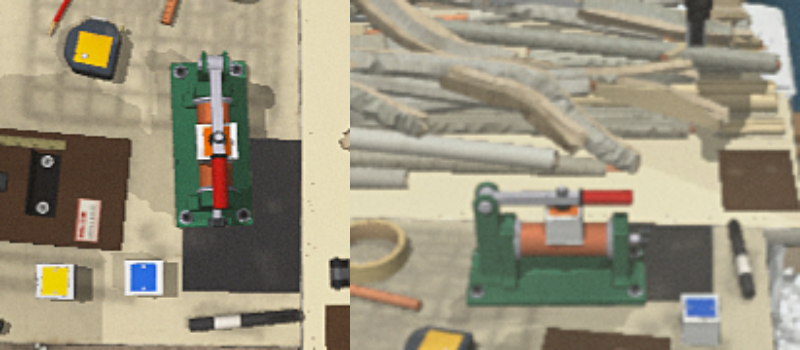

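The final crop shows the lever lying level on the seated orange shoe (pad at about (563,193)). The yellow and blue shoes and the tape measure are where they started, and the arm is clear of everything.

```bash
python3 -c "
from cell import arm
print(arm.job_done())"
```

```text
the job is handed in; nothing more can be done
None
```

The tube measured 38 mm, and the orange shoe (shoe_38) went fully down on it without perching or rocking, so I left it seated at the tube's middle, clamped it with the lever and handed the job in; no verdict came back, and I moved neither the other two shoes, the tape measure nor the tube cutter.

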